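# Push the sheet blank out over the end of the ledge

## Robot

A 6-joint arm with a two-finger parallel gripper is mounted at the origin on a cart in front of the work surface, level with it; the furniture and walls round the work are solid. World frame = base frame: x ahead of the robot, y to its left, z up, the work surface at z = 0. Lengths are in m, angles in rad, forces in N, time in s.
With the tool pointing down it reaches from about 0.275 to 0.875 m from the base axis. Payload 12.5 kg.
Tool frame: the origin (TCP) lies on the centre line of the jaws, within the pads' length; the fingertips stand 14 mm ahead of it and the grasp point (between the pads) lies 5 mm behind it; z points along the fingers, y is the direction in which the jaws open and shut (so a half turn about z gives the same grasp; the last joint's range is limited). The gripper opens to 85 mm and grips with 20 to 120 N. Pads are 22 mm wide; open, the fingers measure 114 mm over their backs; the gripper's body (76 mm by 85 mm) begins 54 mm behind the grasp point. The pads swing forward as they close: fully open they stand 13 mm farther back than shut.
Start: joints at [-1.368, 0.351, 1.652, -0, 1.139, -0.085], TCP at [0.156, -0.527, 0.245] pointing down, gripper open.
Joint ranges: [-2.75, 2.75], [-0.79, 2.1], [0.01, 2.65], [-1.57, 4.71], [0.07, 3.14], [-2.87, 2.87]. Speed limits (rad/s): [2.22, 2.22, 2.79, 3.14, 3.14, 3.14].

## Interface

Orientations are given as a 3x3 rotation matrix whose columns are the frame's x, y, z axes.
In Python, from cell import get_obs, camera, get_calibration, sign_off gives the robot as it stands.
- The arm moves only by the tool jog_arm, never from a script. Its argument "moves" is a list of rows, each a list of 4 numbers: the shift along the tool's x, y, z in mm, then the turn about the tool's z in rad. A call has 1 to 20 rows; each row is the pose to reach, as a shift and turn from the pose commanded when the call began, along the tool's axes at that moment; what a row does not reach only later rows make up. A row lasts 1/8 s, in which the tool goes at most 62.5 mm and 10.7 degrees, less where a joint would pass 70% of its speed; a pose out of reach is approached as far as the arm can. A call with a gripper value outside its range is refused whole. "gripper" is the finger opening in mm, from 0 to 85.4, set as the call begins (left out, the last holds). The fingers move at their own pace and stop on an object; the grip force is fixed at half the most. Time passes only in rows, so rows that repeat a pose let the fingers close. It gives the time, the measured TCP pose, the force and the opening at its end, in the units of the state.
- get_obs(): the state, without advancing time (a new reading comes with each control period).
- camera(name): name is "scene" or "side" or "wrist"; returns (picture, depth): 420x560x3 uint8, blue, green, red; 420x560 float32, m along the optical axis (not along the pixel's ray), 0 where there is no reading.
- get_calibration(name): a dict with "K" (3x3 intrinsics, pixels), "eye" and "rotation" of the camera in the world. Camera axes: x right, y up, looking along -z (the intrinsics and any distortion apply to the point x, -y, -z); pixel columns grow to the right and rows downward; lengths in m; the calibration is good to about 2 mm. A picture is of the moment at which its call begins: read the wrist's pose just before it. get_calibration takes no time and is no camera call; for the wrist camera it gives the pose at the moment of the call.
- sign_off(): hands the job in, once; it reports no verdict.
The state is a dict: "clock": time; "joint_positions": joint angles; "dq": joint speeds; "effort": joint torques, N m; "tcp_pos": TCP position; "eef_rot": TCP orientation; "force": force on the tool from outside, world axes, zero at the start; "ft_torque": the same for the moment, N m; "opening": finger opening in m.
Only numpy, scipy, OpenCV 4.12 (cv2) and the standard library are available. Lean on these libraries where they do the work, as an engineer would, in place of code of your own. Each camera call takes 0.05 s, during which the arm holds its last target. There are 200 camera calls.

## Task

Push the red stop bar towards the robot, all the way along its rail, so that it no longer blocks the end of the blue ledge. Then push the thin metal plate along the ledge past that end until its yellow band just overhangs: the black line on the inner border of the band level with the outer edge of the end rail (within 8 mm), the plate lying flat and roughly straight along the middle of the ledge. Only push with the fingers: the plate must not be lifted or dropped off, and the bottle, the beaker and the vial beside the ledge stay where they are.

Things in the scene. Friction and masses are not known exactly. Their poses are not given: they have to be found in the camera images.
- ledge: Blue bench riser fixed to the worktop: level ledge 100 mm wide (its x), 262 mm long (y -150 to +112 mm), top 50 mm up; feet at its foot reach 74 mm to each side. Origin: on the worktop, mid-width. +x points away from the robot, yaw up to 0.2 rad. The -y end (the robot's right) is open, crossed by an aluminium rail (y -150 to -138 mm, top 1 mm below the ledge's top) that runs on to x = -124 mm and carries the stop bar.
- ledge_end (a point): Point on the outer edge of the rail at the open end, in the middle of the ledge's width, level with the ledge's top (ledge x 0, y -150 mm, z 50 mm). Axes as the ledge's.
- stop (a joint): Slide of the red stop bar, m: 0 = across the end of the ledge, blocking the plate; grows as the bar is pushed along the ledge's -x (towards the robot); 0.070 = end of travel, clear of the plate. It moves stiffly (about 1 to 3 N) and stays where it is left.
- stop_post (a point): Middle of the round red push post on the stop bar, on its axis, 25 mm above the ledge's top. The post is 14 mm in diameter and stands from 10 to 40 mm above the ledge's top. The bar below it is 55 mm long (ledge x), 10 mm wide and 10 mm high; it reaches 9 mm nearer the robot and 46 mm farther away than the post's axis. Axes as the ledge's.
- plate: Loose thin aluminium plate lying flat on the ledge: 60 mm wide (its x), 120 mm long (its y), 6 mm thick, square-edged, about 100 g. Origin: centre of its underside. The last 30 mm at its -y end, which faces the ledge's open end, are a yellow band, bordered by a black line. It starts wholly on the ledge, turned by up to 0.2 rad against it.
- band_line (a point): Middle of the black line at the inner border of the plate's yellow band, on the underside of the plate, 30 mm behind its leading (-y) edge and 30 mm ahead of its centre. Axes as the plate's.
- rinse_bottle: Fixed obstacle: tall blue rinse bottle, 84 mm diameter, 215 mm tall, behind the worktop's middle, to the right of the ledge. From its cap a stiff fixed white tube, up to 250 mm above the worktop, bows down to the worktop and on to the instrument at the right: pass over both at 300 mm or more, or round them. Origin: centre of its underside.
- standard_b: Bystander: white plastic bottle with a yellow cap, 37 mm diameter, 88 mm tall, standing on the worktop on the robot's side of the ledge. Origin: centre of its underside.
- beaker_50: Bystander: small clear beaker, 44 x 50 mm, 56 mm tall, standing behind the ledge, in front of the upright front of a tall fixed beige instrument that begins roughly 10 cm behind the ledge. Origin: centre of its underside.
- vial_8: Bystander: small vial with a blue cap, 20 mm diameter, 48 mm tall, standing on the robot's side of the ledge. Origin: centre of its underside.
Mind the look-alikes: they are no part of the job. Leave any turquoise look-alike of the plate alone.

How it is judged:
By the outcome, as a careful person would: the job done as asked, in the order asked, and still so for the second after the job is handed in, with the robot touching nothing.
It also fails if it takes over 64 s, if anything falls off the work surface, if the arm or the gripper's body presses on something with over 40 N, if the wrist force passes 120 N, or if a joint passes its speed limit or range.

## Working session

There is one attempt and no reset: what is moved stays moved. The work goes in short steps, Python scripts to look and compute and a tool call to move; the robot and the scene stay as the last step left them, time stands still between calls to the robot, and variables do not carry over. Pictures are saved under pics/ and viewed, about 8 in all and at most 12, crops included, and the job is handed in when it is done.

Besides the shell and the picture viewer there is one more tool, called after "Call:" as name(argument=value, ...), one argument or row to a line, values as JSON. jog_arm: Moves the arm, as the interface text tells. Its arguments: {"type":"object","properties":{"moves":{"type":"array","items":{"type":"array","items":{"type":"number"}}},"gripper":{"type":"number"}},"required":["moves"]}

```bash
mkdir -p pics
cat > h.py <<'E'
import numpy as np, cv2
from cell import get_obs, camera, get_calibration, sign_off
def snap(n,f=None):
    c=get_calibration(n); im,d=camera(n)
    if f: cv2.imwrite('pics/'+f,im); np.savez('pics/'+f+'.npz',im=im,d=d,K=c['K'],eye=c['eye'],R=c['rotation'])
    return im,d,c
def back(c,u,v,z):  # depth z
    K=np.array(c['K']); p=np.array([(u-K[0,2])/K[0,0]*z,-(v-K[1,2])/K[1,1]*z,-z]); return np.array(c['eye'])+np.array(c['rotation'])@p
def plane(c,u,v,h):
    a=back(c,u,v,1.0); e=np.array(c['eye']); return e+(a-e)*(h-e[2])/(a[2]-e[2])
def proj(c,P):
    q=np.array(c['rotation']).T@(np.array(P)-np.array(c['eye'])); K=np.array(c['K']); return K[0,0]*q[0]/-q[2]+K[0,2], K[1,1]*-q[1]/-q[2]+K[1,2]
E
python3 - <<'E'
from h import *
a,_,c=snap('scene','s1.png'); b,_,c2=snap('side','d1.png')
for q in(c,c2): print(q)
o=get_obs(); print(o['clock'],o['tcp_pos'],o['eef_rot'],o['force'])
E
```

```text
{'K': array([[452.00791419,   0.        , 277.42241172],
       [  0.        , 452.00791419, 210.11721803],
       [  0.        ,   0.        ,   1.        ]]), 'eye': array([-0.02785528,  0.62343793,  0.59686905]), 'rotation': array([[-0.52054412,  0.4701571 , -0.71273145],
       [-0.85368895, -0.30201131,  0.4242692 ],
       [-0.01577978,  0.8293018 ,  0.55857813]])}
{'K': array([[440.00068454,   0.        , 273.40523724],
       [  0.        , 440.00068454, 208.59529422],
       [  0.        ,   0.        ,   1.        ]]), 'eye': array([ 0.34017904, -0.42770979,  0.62193916]), 'rotation': array([[ 0.92395225,  0.22340665, -0.31048626],
       [-0.38245923,  0.52663195, -0.7591994 ],
       [-0.00609821,  0.82021233,  0.57202671]])}
0.1 [ 0.15608123 -0.52709354  0.24481065] [[ 9.58870120e-01  2.83845140e-01 -1.73649985e-04]
 [ 2.83845165e-01 -9.58869571e-01  1.03371431e-03]
 [ 1.26907097e-04 -1.04048747e-03 -9.99999451e-01]] [ 0.2225037   0.58052998 -0.15661504]
```

View pics/s1.png

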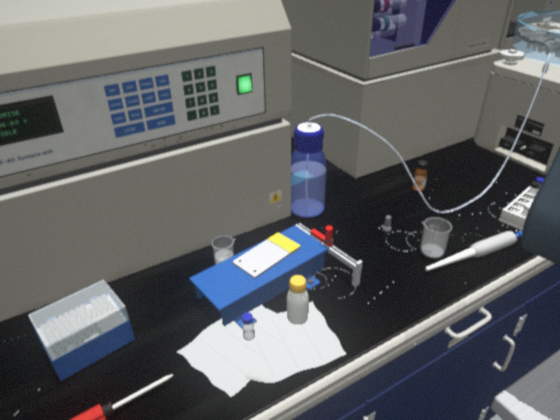

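View pics/d1.png

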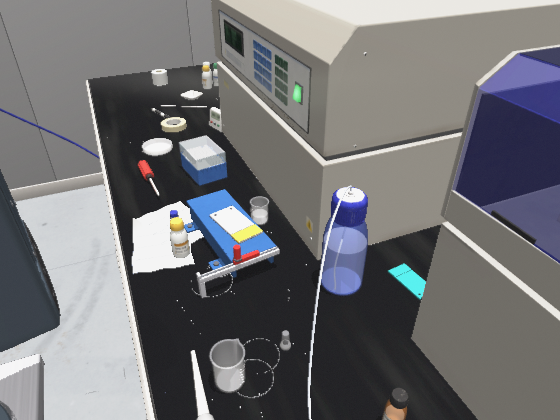

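The scene view shows the plate with its yellow band at (285,243), on the ledge at (265,265), and the red post at (329,235). The side view has the plate at (238,225) and the post at (237,252). The look-alikes are the turquoise plate at side (410,280), the red screwdrivers at side (146,168) and scene (90,412), and the blue tip box at scene (80,325). I choose the white and yellow plate and the red post on the rail.

```bash
cat >> h.py <<'E'
def cloud(c,d):
    v,u=np.mgrid[:420,:560]; K=np.array(c['K']); p=np.stack([(u-K[0,2])/K[0,0]*d,-(v-K[1,2])/K[1,1]*d,-d],-1)
    return p@np.array(c['rotation']).T+np.array(c['eye'])
E
python3 - <<'E'
from h import *
for n,f in(('scene','s1.png'),('side','d1.png')):
    z=np.load('pics/'+f+'.npz'); c=dict(K=z['K'],eye=z['eye'],rotation=z['R']); P=cloud(c,z['d']); im=z['im'].astype(int); hsv=cv2.cvtColor(z['im'],cv2.COLOR_BGR2HSV).astype(int)
    H,S,V=hsv[...,0],hsv[...,1],hsv[...,2]
    ok=(z['d']>0)&(P[...,0]>.3)&(P[...,0]<.75)&(abs(P[...,1])<.4)
    blue=ok&(abs(H-110)<15)&(S>120)&(abs(P[...,2]-.05)<.006)
    lab=cv2.connectedComponents(blue.astype(np.uint8))[1]
    red=ok&((H<8)|(H>172))&(S>150)&(V>60)
    yel=ok&(abs(H-27)<8)&(S>120)&(abs(P[...,2]-.056)<.008)
    white=ok&(S<50)&(V>150)&(abs(P[...,2]-.056)<.006)
    for k,m in(('blue',blue),('red',red),('yel',yel),('white',white)):
        nl,L,st,_=cv2.connectedComponentsWithStats(m.astype(np.uint8))
        for i in np.argsort(-st[1:,4])[:3]+1:
            q=P[L==i]
            if len(q)<15: continue
            r=cv2.minAreaRect((q[:,:2]*1000).astype(np.float32))
            print(n,k,len(q),st[i,:4],'med',np.median(q,0).round(4),'z',np.percentile(q[:,2],[2,98]).round(4),'rect',[np.round(x,1) for x in r], cv2.boxPoints(r).round(0).tolist())
    # everything tall: bystanders
im=cv2.imread('pics/d1.png')[180:310,150:310]; cv2.imwrite('pics/d1c.png',cv2.resize(im,None,fx=4.5,fy=4.5,interpolation=cv2.INTER_CUBIC))
E
```

```text
scene blue 2236 [215 226 113  75] med [0.5156 0.316  0.0506] z [0.0479 0.0526] rect [array([539.9, 303.5]), array([102. , 207.6]), np.float64(7.4)] [[476.0, 400.0], [503.0, 194.0], [604.0, 207.0], [577.0, 413.0]]
scene blue 22 [536 178   7   5] med [ 0.4399 -0.3696  0.0547] z [0.0522 0.056 ] rect [array([ 440.8, -370.5]), array([13.6, 15.1]), np.float64(54.2)] [[431.0, -372.0], [443.0, -380.0], [451.0, -369.0], [439.0, -361.0]]
scene red 190 [311 225  22  16] med [0.5275 0.1908 0.0614] z [-0.0008  0.0914] rect [array([574.2, 161.2]), array([ 45.7, 145.1]), np.float64(51.0)] [[503.0, 189.0], [616.0, 98.0], [645.0, 133.0], [532.0, 225.0]]
scene yel 262 [269 233  30  19] med [0.559  0.2607 0.0569] z [0.0549 0.0588] rect [array([560. , 261.3]), array([61., 28.]), np.float64(11.6)] [[527.0, 269.0], [533.0, 241.0], [593.0, 254.0], [587.0, 281.0]]
scene white 1083 [233 239  57  39] med [0.5434 0.3219 0.0566] z [0.0532 0.0584] rect [array([548.3, 318.2]), array([67.7, 96.5]), np.float64(13.7)] [[504.0, 357.0], [527.0, 263.0], [593.0, 279.0], [570.0, 373.0]]
scene white 127 [288 293  20  13] 
[... 1369 characters left out ...]
[[529.0, 270.0], [537.0, 241.0], [600.0, 258.0], [592.0, 287.0]]
side white 675 [210 206  44  29] med [0.5456 0.319  0.0571] z [0.0546 0.0592] rect [array([546. , 325.5]), array([61.5, 97.1]), np.float64(14.8)] [[504.0, 365.0], [529.0, 271.0], [588.0, 286.0], [563.0, 380.0]]
side white 105 [218 366  22  10] med [ 0.4272 -0.0379  0.0555] z [0.0501 0.0614] rect [array([427.1, -36.3]), array([ 7.6, 31.7]), np.float64(77.4)] [[411.0, -37.0], [442.0, -43.0], [443.0, -36.0], [412.0, -29.0]]
side white 101 [170 230  18  12] med [0.428  0.3052 0.0565] z [0.0504 0.0618] rect [array([428.5, 308.9]), array([19.6, 34.9]), np.float64(80.0)] [[410.0, 302.0], [444.0, 296.0], [447.0, 315.0], [413.0, 322.0]]
```

View pics/d1c.png

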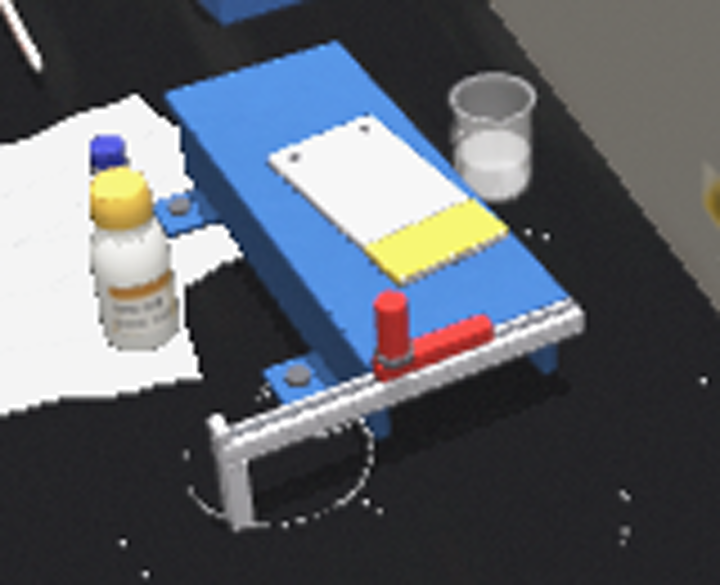

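The crop confirms the choice: the white plate has a yellow band facing the rail, and the red post stands on its bar. Next I locate the obstacles in world coordinates.

Run:
```python
from h import *
for n,f in(('scene','s1.png'),('side','d1.png')):
    z=np.load('pics/'+f+'.npz'); c=dict(K=z['K'],eye=z['eye'],rotation=z['R']); P=cloud(c,z['d']); 
    def box(nm,u0,u1,v0,v1,z0,z1,extra=None):
        q=P[v0:v1,u0:u1].reshape(-1,3); q=q[(q[:,2]>z0)&(q[:,2]<z1)]
        if len(q)<3: print(n,nm,'none'); return
        print(n,nm,len(q),np.percentile(q,[2,50,98],axis=0).round(3).tolist())
    if n=='scene':
        box('bottle',292,326,125,215,.03,.21); box('beaker',212,236,236,262,.02,.06); box('std',288,308,278,322,.03,.095); box('vial',240,256,312,340,.02,.055)
        q=P[:, :290].reshape(-1,3)
        for u,v in [(330,115),(350,122),(380,145),(400,172),(415,195),(440,210),(470,205),(500,170)]:
            q=P[v-6:v+7,u-6:u+7].reshape(-1,3); i=z['d'][v-6:v+7,u-6:u+7].ravel(); i=np.where(i>0,i,9).argmin(); print('tube',q[i].round(3))
        print('instr',P[230,100:270:40].round(3).tolist())
    else:
        box('bottle',322,368,190,290,.03,.21); box('beaker',250,269,198,222,.02,.06); box('std',171,189,218,255,.03,.095); box('vial',168,180,209,219,.02,.055)
        for u,v in [(345,200),(335,215),(325,250),(319,290),(314,340),(310,400)]:
            q=P[v-4:v+5,u-6:u+7].reshape(-1,3); i=z['d'][v-4:v+5,u-6:u+7].ravel(); i=np.where(i>0,i,9).argmin(); print('tube',q[i].round(3))
```

```text
scene bottle 2692 [[0.659, -0.066, 0.034], [0.674, 0.126, 0.125], [0.877, 0.15, 0.208]]
scene beaker 550 [[0.573, 0.341, 0.025], [0.619, 0.362, 0.044], [0.678, 0.381, 0.057]]
scene std 649 [[0.409, 0.306, 0.032], [0.417, 0.324, 0.063], [0.434, 0.335, 0.09]]
scene vial 221 [[0.426, 0.401, 0.021], [0.43, 0.411, 0.041], [0.443, 0.418, 0.051]]
tube [0.666 0.079 0.24 ]
tube [0.638 0.054 0.233]
tube [ 0.589 -0.002  0.193]
tube [ 0.558 -0.046  0.132]
tube [ 0.54  -0.074  0.077]
tube [ 0.514 -0.121  0.016]
tube [ 0.486 -0.203  0.002]
tube [ 0.526 -0.348  0.051]
instr [[0.679, 0.564, 0.133], [0.679, 0.498, 0.106], [0.68, 0.424, 0.076], [0.678, 0.342, 0.045], [0.687, 0.244, -0.0]]
side bottle 4013 [[0.661, 0.068, 0.035], [0.688, 0.085, 0.133], [0.731, 0.172, 0.209]]
side beaker 372 [[0.589, 0.31, 0.021], [0.625, 0.352, 0.043], [0.647, 0.382, 0.058]]
side std 451 [[0.413, 0.299, 0.032], [0.428, 0.307, 0.061], [0.446, 0.325, 0.09]]
side vial 63 [[0.429, 0.4, 0.035], [0.437, 0.406, 0.047], [0.446, 0.416, 0.051]]
tube [0.649 0.057 0.235]
tube [0.628 0.037 0.226]
tube [0.595 0.    0.198]
tube [ 0.571 -0.031  0.159]
tube [ 0.551 -0.062  0.1  ]
tube [ 0.525 -0.112  0.022]
```

Call:
jog_arm(
  moves=[
    [0,0,-47,-0.1],
    [28,-35,-95,-0.2],
    [57,-69,-95,-0.3],
    [85,-104,-95,-0.4],
    [114,-138,-95,-0.5],
    [142,-173,-95,-0.6],
    [170,-207,-95,-0.7],
    [199,-242,-95,-0.8],
    [227,-276,-95,-0.9],
    [256,-311,-95,-1.0],
    [284,-345,-95,-1.1],
    [313,-380,-95,-1.2],
    [341,-415,-95,-1.3],
    [370,-450,-95,-1.41],
    [398,-484,-95,-1.41],
    [398,-484,-95,-1.41],
  ],
  gripper=0,
)

```text
clock: 2.1
tcp_pos: [0.4007, 0.0516, 0.3399]
eef_rot: [[-0.13, 0.992, -0.001], [0.992, 0.13, 0.0], [0.0, -0.001, -1.0]]
force: [-0.2, 0.0, -0.6]
opening: -0.0003
```

Run:
```python
from h import *
o=get_obs(); print(o['clock'],o['tcp_pos'].round(4),o['eef_rot'].round(4),o['opening'],o['force'].round(2))
c=get_calibration('wrist'); print(c)
for P in [(.517,.189,.075),(.557,.19,.05),(.55,.309,.056)]: print(proj(c,P))
```

```text
2.1 [0.4007 0.0516 0.3399] [[-1.301e-01  9.915e-01 -9.000e-04]
 [ 9.915e-01  1.301e-01  3.000e-04]
 [ 4.000e-04 -8.000e-04 -1.000e+00]] -0.0002655888942807934 [-0.18  0.03 -0.65]
{'K': array([[346.81924073,   0.        , 280.58808311],
       [  0.        , 346.81924073, 212.51410248],
       [  0.        ,   0.        ,   1.        ]]), 'eye': array([0.39087577, 0.11972841, 0.46776406]), 'rotation': array([[ 0.99153859, -0.12537018, -0.03366809],
       [ 0.12980352,  0.95453531,  0.26835312],
       [-0.0015061 , -0.27045271,  0.96273208]])}
(np.float64(408.9496371456364), np.float64(63.27974121754738))
(np.float64(436.1668429329643), np.float64(70.52004264107285))
(np.float64(461.38297003051093), np.float64(-56.33689795303826))
```

Call:
jog_arm(
  moves=[
    [32,44,0,0],
    [63,88,0,0],
    [95,132,0,0],
    [126,177,0,0],
    [126,177,0,0],
  ],
)

```text
clock: 2.72
tcp_pos: [0.5613, 0.1979, 0.3385]
eef_rot: [[-0.128, 0.992, -0.002], [0.992, 0.128, -0.001], [-0.0, -0.002, -1.0]]
force: [0.4, 0.1, -1.1]
opening: -0.0
```

```bash
cat > wr.py <<'E'
from h import *
import sys
f=sys.argv[1]
im,d,c=snap('wrist',f); o=get_obs(); print(o['clock'],o['tcp_pos'].round(4),o['force'].round(2))
P=cloud(c,d); hsv=cv2.cvtColor(im,cv2.COLOR_BGR2HSV).astype(int); H,S,V=hsv[...,0],hsv[...,1],hsv[...,2]
near=(P[...,0]>.38)&(P[...,0]<.66)&(P[...,1]>.1)&(P[...,1]<.5)&(d>0)
for k,m in dict(blue=near&(abs(H-108)<15)&(S>120)&(abs(P[...,2]-.05)<.006),yel=near&(abs(H-28)<9)&(S>110)&(abs(P[...,2]-.056)<.008),white=near&(S<60)&(V>140)&(abs(P[...,2]-.056)<.005),red=near&((H<8)|(H>172))&(S>130)&(abs(P[...,2]-.06)<.006),redtop=near&((H<8)|(H>172))&(S>130)&(P[...,2]>.08)).items():
    n,L,st,_=cv2.connectedComponentsWithStats(m.astype(np.uint8))
    for i in np.argsort(-st[1:,4])[:2]+1:
        q=P[L==i]
        if len(q)<40: continue
        r=cv2.minAreaRect((q[:,:2]*1000).astype(np.float32)); print(k,len(q),st[i,:4],'z',np.median(q[:,2]).round(4),np.round(r[0],1),np.round(r[1],1),round(r[2],1),cv2.boxPoints(r).round(1).tolist())
E
python3 wr.py w1.png
```

```text
2.775 [0.5603 0.1969 0.339 ] [-1.04 -1.41 -0.11]
blue 8488 [229   0  93 171] z 0.0493 [541.8 292. ] [100.2 183.1] 7.5 [[480.1000061035156, 376.1000061035156], [504.20001220703125, 194.6999969482422], [603.5, 207.8000030517578], [579.4000244140625, 389.29998779296875]]
yel 450 [261 107  31  28] z 0.0553 [546.  259.5] [31.8 29.2] 14.2 [[527.0, 269.70001220703125], [534.0999755859375, 241.39999389648438], [565.0, 249.1999969482422], [557.7999877929688, 277.5]]
white 4739 [249  14  64  94] z 0.0553 [545.  321.1] [60.1 90.3] 14.6 [[504.6000061035156, 357.20001220703125], [527.2999877929688, 269.8999938964844], [585.4000244140625, 285.0], [562.7000122070312, 372.29998779296875]]
white 312 [340   9  41  49] z 0.0548 [624.8 362. ] [43.8 43.1] 38.6 [[594.2000122070312, 365.20001220703125], [621.0999755859375, 331.5], [655.4000244140625, 358.79998779296875], [628.5, 392.5]]
red 281 [249 173  32   9] z 0.0591 [540.7 193. ] [37.  10.1] 7.6 [[521.7000122070312, 195.60000610351562], [523.0, 185.60000610351562], [559.7000122070312, 190.5], [558.4000244140625, 200.39999389648438]]
redtop 130 [233 175  13  13] z 0.0888 [514.7 189.6] [12.8 13. ] 76.8 [[506.8999938964844, 184.89999389648438], [519.5999755859375, 181.89999389648438], [522.5, 194.39999389648438], [509.8999938964844, 197.3000030517578]]
```

View pics/w1.png

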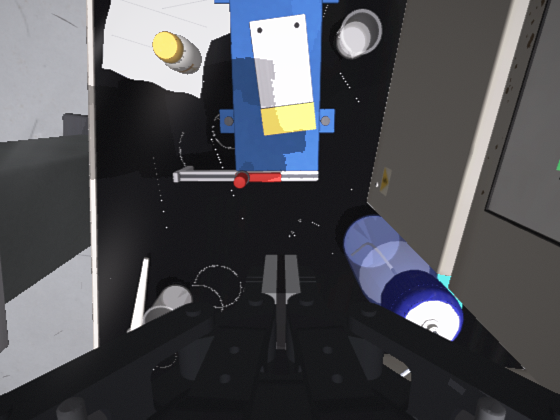

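The wrist view shows the post at (240,180), the red bar on the rail up to (281,177), the yellow band at (288,118), the beaker at (358,35) and the rinse bottle at (410,270), well clear of the descent. I go down on the far side of the post with the fingers shut.

Call:
jog_arm(
  moves=[
    [0,0,50,0],
    [0,0,100,0],
    [0,0,150,0],
    [0,0,195,0],
    [0,0,225,0],
    [0,0,245,0],
    [0,0,254,0],
    [0,0,254,0],
  ],
)

```text
clock: 3.78
tcp_pos: [0.5599, 0.1964, 0.0867]
eef_rot: [[-0.126, 0.992, -0.0], [0.992, 0.126, -0.0], [-0.0, -0.0, -1.0]]
force: [-0.6, -0.2, -1.0]
opening: -0.0
```

Call:
jog_arm(
  moves=[
    [0,-8,0,0],
    [0,-16,0,0],
    [0,-21,0,0],
    [0,-26,0,0],
    [0,-31,0,0],
    [0,-36,0,0],
    [0,-41,0,0],
    [0,-46,0,0],
    [0,-51,0,0],
    [0,-56,0,0],
    [0,-61,0,0],
    [0,-66,0,0],
    [0,-71,0,0],
    [0,-76,0,0],
    [0,-80,0,0],
    [0,-84,0,0],
    [0,-84,0,0],
  ],
)

```text
clock: 5.9
tcp_pos: [0.4762, 0.1864, 0.0862]
eef_rot: [[-0.127, 0.992, -0.001], [0.992, 0.127, -0.0], [-0.0, -0.001, -1.0]]
force: [0.1, -0.3, 0.7]
opening: -0.0002
```

```bash
python3 wr.py w2.png
```

```text
5.95 [0.4763 0.1865 0.0862] [-0.66  0.54  0.09]
blue 29296 [339   0 217 246] z 0.0492 [546.7 256.6] [100.5 112. ] 7.5 [[489.6000061035156, 305.6000061035156], [504.20001220703125, 194.5], [603.7999877929688, 207.60000610351562], [589.2000122070312, 318.70001220703125]]
yel 9396 [420  81 140  84] z 0.0554 [559.5 262.7] [61.3 29.7] 14.4 [[526.0999755859375, 269.3999938964844], [533.5, 240.6999969482422], [592.9000244140625, 255.89999389648438], [585.5, 284.70001220703125]]
white 11885 [423   0 137  96] z 0.0552 [550.5 295.6] [59.  37.2] 14.4 [[517.2999877929688, 306.29998779296875], [526.5, 270.20001220703125], [583.5999755859375, 284.79998779296875], [574.4000244140625, 320.8999938964844]]
white 171 [193 256  10  20] z 0.0572 [435.  178.7] [ 4.6 11. ] 6.7 [[432.1000061035156, 183.89999389648438], [433.3999938964844, 173.0], [437.8999938964844, 173.5], [436.6000061035156, 184.39999389648438]]
red 618 [290 253  43  23] z 0.0589 [490.  186.4] [20.3 10.4] 6.9 [[479.29998779296875, 190.39999389648438], [480.5, 180.0], [500.6000061035156, 182.5], [499.3999938964844, 192.8000030517578]]
red 153 [249 253  27  13] z 0.0584 [465.9 186. ] [12.8  4.7] 5.8 [[459.29998779296875, 187.6999969482422], [459.79998779296875, 183.0], [472.3999938964844, 184.3000030517578], [472.0, 189.0]]
redtop 916 [213 272  34  40] z 0.0888 [456.9 185.8] [22.4 11.2] 45.9 [[445.1000061035156, 181.60000610351562], [453.1000061035156, 173.89999389648438], [468.70001220703125, 190.0], [460.70001220703125, 197.8000030517578]]
```

Call:
jog_arm(
  moves=[
    [0,-2,0,0],
    [0,-4,0,0],
    [0,-6,0,0],
    [0,-8,0,0],
    [0,-9,0,0],
    [0,-10,0,0],
  ],
)

```text
clock: 6.7
tcp_pos: [0.47, 0.1857, 0.0868]
eef_rot: [[-0.127, 0.992, 0.008], [0.992, 0.127, 0.002], [0.001, 0.008, -1.0]]
force: [20.6, 1.3, -15.6]
opening: -0.0002
```

```bash
python3 wr.py w3.png | grep -v white
```

```text
6.75 [0.4701 0.1857 0.0868] [ 18.71   1.74 -14.71]
blue 28884 [350   0 210 246] z 0.0492 [546.7 256.7] [100.8 112.4] 7.7 [[489.29998779296875, 305.70001220703125], [504.29998779296875, 194.1999969482422], [604.2000122070312, 207.6999969482422], [589.2000122070312, 319.1000061035156]]
yel 8515 [432  82 128  83] z 0.0554 [557.5 262.2] [57.4 29.6] 14.3 [[526.0, 269.3999938964844], [533.4000244140625, 240.6999969482422], [589.0, 254.89999389648438], [581.5999755859375, 283.6000061035156]]
red 682 [274 252  60  23] z 0.0589 [480.6 185.3] [29.  10.1] 7.5 [[465.6000061035156, 188.39999389648438], [466.8999938964844, 178.39999389648438], [495.6000061035156, 182.1999969482422], [494.29998779296875, 192.1999969482422]]
red 120 [251 253  15  13] z 0.0587 [457.9 185.1] [7.  4.7] 4.0 [[454.20001220703125, 187.1999969482422], [454.5, 182.5], [461.6000061035156, 183.0], [461.20001220703125, 187.60000610351562]]
redtop 808 [216 273  31  38] z 0.0887 [449.8 185.9] [22.6  9.4] 64.6 [[440.70001220703125, 177.6999969482422], [449.20001220703125, 173.6999969482422], [458.8999938964844, 194.10000610351562], [450.3999938964844, 198.1999969482422]]
```

Run:
```python
from h import *
a,_,_=snap('side','d2.png'); w=cv2.imread('pics/w3.png')
s=cv2.resize(a[200:320,160:300],None,fx=3.4,fy=3.4,interpolation=cv2.INTER_CUBIC)
t=cv2.resize(w[180:330,150:400],(400*250//250,240),interpolation=cv2.INTER_CUBIC)
o=np.zeros((max(s.shape[0],240),s.shape[1]+320,3),np.uint8); o[:s.shape[0],:s.shape[1]]=s; t=cv2.resize(t,(320,192)); o[:192,s.shape[1]:]=t
cv2.imwrite('pics/m1.png',o); print(o.shape)
```

```text
(408, 796, 3)
```

View pics/m1.png

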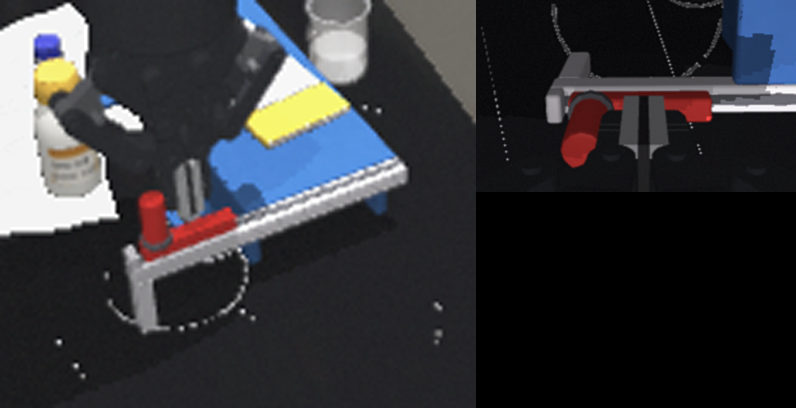

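Call:
jog_arm(
  moves=[
    [0,-1,0,0],
    [0,-2,0,0],
    [0,-3,0,0],
    [0,-3,0,0],
  ],
)

```text
clock: 7.3
tcp_pos: [0.4696, 0.1857, 0.0871]
eef_rot: [[-0.127, 0.992, 0.014], [0.992, 0.127, 0.003], [0.001, 0.014, -1.0]]
force: [31.2, 2.2, -23.6]
opening: -0.0001
```

```bash
python3 wr.py w4.png | grep -v white|grep -v blue
```

```text
7.35 [0.4696 0.1857 0.0871] [ 29.71   2.47 -23.24]
yel 8491 [431  83 129  82] z 0.0553 [558.1 262.3] [58.2 29.7] 14.4 [[526.2000122070312, 269.5], [533.5999755859375, 240.6999969482422], [590.0, 255.1999969482422], [582.5999755859375, 284.0]]
red 820 [252 252  83  23] z 0.0588 [474.9 184.8] [40.4 10.3] 5.9 [[454.29998779296875, 187.89999389648438], [455.3999938964844, 177.60000610351562], [495.6000061035156, 181.6999969482422], [494.5, 192.0]]
red 75 [227 257  26  10] z 0.0642 [449.3 186.1] [11.9  3.7] 5.1 [[443.20001220703125, 187.39999389648438], [443.6000061035156, 183.6999969482422], [455.3999938964844, 184.6999969482422], [455.1000061035156, 188.39999389648438]]
redtop 782 [217 273  30  38] z 0.0888 [449.6 186. ] [22.3  9.1] 63.1 [[440.5, 178.10000610351562], [448.6000061035156, 174.0], [458.70001220703125, 193.89999389648438], [450.6000061035156, 198.0]]
```

Call:
jog_arm(
  moves=[
    [0,5,0,0],
    [0,13,0,0],
    [0,23,0,0],
    [20,23,-50,0],
    [60,23,-100,0],
    [80,23,-130,0],
    [80,23,-130,0],
  ],
)

```text
clock: 8.22
tcp_pos: [0.4771, 0.2686, 0.2185]
eef_rot: [[-0.128, 0.992, 0.004], [0.992, 0.128, 0.002], [0.001, 0.004, -1.0]]
force: [0.2, -0.4, -0.7]
opening: 0.0002
```

```bash
python3 wr.py w5.png
python3 - <<'E'
from h import *
w=cv2.imread('pics/w5.png'); cv2.imwrite('pics/w5c.png',w[100:320,80:520])
E
```

```text
8.275 [0.4765 0.2675 0.2167] [-0.44 -0.45 -0.45]
blue 21941 [300   0 134 276] z 0.0492 [538.9 315.5] [100.4 230.2] 7.5 [[474.1000061035156, 423.1000061035156], [504.1000061035156, 194.8000030517578], [603.5999755859375, 207.89999389648438], [573.7000122070312, 436.20001220703125]]
blue 473 [241   0  23  28] z 0.0477 [435.7 408.6] [17.  17.5] 37.0 [[423.70001220703125, 410.5], [434.20001220703125, 396.5], [447.79998779296875, 406.70001220703125], [437.20001220703125, 420.70001220703125]]
yel 2181 [338 197  71  39] z 0.0553 [559.5 262.9] [60.3 29.5] 14.4 [[526.5999755859375, 269.70001220703125], [534.0, 241.10000610351562], [592.4000244140625, 256.1000061035156], [585.0, 284.70001220703125]]
white 7756 [331  86  77 118] z 0.0552 [545.1 321.1] [60.5 89.8] 14.3 [[504.70001220703125, 357.1000061035156], [526.9000244140625, 270.1000061035156], [585.5, 285.1000061035156], [563.2999877929688, 372.0]]
white 175 [450  87  18  45] z 0.0547 [608.6 359.6] [10.6 34. ] 7.9 [[601.0, 375.70001220703125], [605.7000122070312, 342.0], [616.2000122070312, 343.5], [611.5999755859375, 377.20001220703125]]
redtop 149 [228 293  14  18] z 0.0884 [455.5 228.1] [103.    9.2] 80.4 [[442.3999938964844, 178.0], [451.3999938964844, 176.5], [468.6000061035156, 278.1000061035156], [459.5, 279.6000061035156]]
```

View pics/w5c.png

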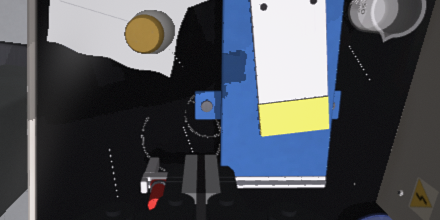

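The wrist view shows the plate and band undisturbed (band at crop (295,118)), with the gripper hiding most of the bar at (155,195). I check the bar from the fixed cameras.

Run:
```python
from h import *
e=np.array([.9915,.1305]); n=np.array([-.1305,.9915]); O=np.array([.5554,.1893])
for nm in('scene','side'):
    z0=np.load('pics/'+('s1' if nm=='scene' else 'd1')+'.png.npz'); 
    im,d,c=snap(nm,'z_'+nm+'.png')
    for t,(I,D) in dict(before=(z0['im'],z0['d']),after=(im,d)).items():
        P=cloud(c,D); h=cv2.cvtColor(I,cv2.COLOR_BGR2HSV).astype(int); H,S,V=h[...,0],h[...,1],h[...,2]
        r=((H<8)|(H>172))&(S>130)&(P[...,1]>.14)&(P[...,1]<.24)&(P[...,0]>.4)&(P[...,0]<.6)
        for k,lo,hi in(('bar',.05,.066),('post',.07,.094)):
            q=P[r&(P[...,2]>lo)&(P[...,2]<hi)][:,:2]-O
            if len(q)<5: print(nm,t,k,'none'); continue
            x=(q@e)*1000; print(nm,t,k,len(q),np.percentile(x,[0,3,50,97,100]).round(1))
```

```text
scene before bar 88 [-50.2 -49.4 -16.2   3.4   5.5]
scene before post 87 [-48.6 -47.8 -43.7 -36.1 -34.4]
scene after bar 110 [-114.4 -113.8  -82.3  -62.8  -59.1]
scene after post 95 [-113.2 -112.4 -108.3  -99.8  -99.1]
side before bar 137 [-47.1 -46.6 -17.    4.9   6.4]
side before post 74 [-44.6 -44.3 -40.3 -34.5 -33. ]
side after bar 154 [-112.4 -111.5  -81.1  -59.7  -58. ]
side after post 90 [-110.1 -110.  -104.4  -98.1  -97. ]
```

Run:
```python
from h import *
w=cv2.imread('pics/w4.png'); a=cv2.resize(w[240:285,185:345],(800,225),interpolation=cv2.INTER_CUBIC)
s=cv2.imread('pics/z_scene.png'); b=cv2.resize(s[215:295,290:375],None,fx=4.2,fy=4.2,interpolation=cv2.INTER_CUBIC)
s=cv2.imread('pics/z_side.png'); c=cv2.resize(s[235:305,190:290],None,fx=4.4,fy=4.4,interpolation=cv2.INTER_CUBIC)
o=np.zeros((600,800,3),np.uint8); o[:225]=a; o[230:230+b.shape[0],:b.shape[1]]=b; o[230:230+c.shape[0],360:360+c.shape[1]]=c
cv2.imwrite('pics/m2.png',o)
z=np.load('pics/w4.png.npz'); C=dict(K=z['K'],eye=z['eye'],rotation=z['R']); 
e=np.array([.9915,.1305]); n=np.array([-.1305,.9915]); O=np.array([.5554,.1893])
P=cloud(C,z['d']); q=(P[...,:2]-O)
for v in(250,255,260): print(v,[(u,round(float(q[v,u]@e)*1000,1),round(float(P[v,u,2])*1000,1),z['im'][v,u].tolist()) for u in range(190,240,3)])
```

```text
250 [(190, -145.6, -0.4, [12, 12, 11]), (193, -143.7, -0.6, [11, 10, 12]), (196, -142.1, -2.3, [9, 7, 5]), (199, -139.8, -1.1, [12, 8, 7]), (202, -137.8, -0.9, [14, 12, 11]), (205, -135.7, -0.6, [12, 9, 10]), (208, -122.8, 51.2, [74, 71, 73]), (211, -121.3, 51.4, [77, 74, 77]), (214, -119.6, 52.4, [78, 74, 76]), (217, -118.3, 51.2, [71, 68, 70]), (220, -117.4, 47.3, [169, 162, 166]), (223, -115.8, 48.0, [169, 163, 166]), (226, -114.1, 48.9, [168, 162, 164]), (229, -112.7, 47.7, [143, 138, 141]), (232, -111.1, 48.2, [143, 138, 141]), (235, -109.6, 47.8, [143, 138, 141]), (238, -108.1, 47.9, [120, 116, 118])]
255 [(190, -145.6, 0.5, [8, 6, 9]), (193, -143.8, 0.0, [15, 13, 14]), (196, -142.1, -1.1, [12, 10, 10]), (199, -139.8, 0.1, [12, 12, 12]), (202, -138.0, -0.8, [13, 13, 12]), (205, -123.2, 57.1, [85, 81, 82]), (208, -121.7, 56.9, [139, 134, 138]), (211, -120.2, 57.4, [139, 134, 137]), (214, -118.8, 56.9, [133, 127, 130]), (217, -117.7, 55.1, [70, 69, 70]), (220, -117.5, 47.7, [62, 60, 60]), (223, -115.8, 48.6, [70, 66, 69]), (226, -113.2, 55.7, [18, 21, 85]), (229, -110.8, 61.9, [38, 35, 38]), (232, -109.4, 61.5, [73, 68, 67]), (235, -107.9, 62.4, [64, 59, 58]), (238, -106.4, 63.2, [63, 59, 57])]
260 [(190, -146.3, -0.9, [7, 6, 8]), (193, -144.0, -0.0, [13, 13, 11]), (196, -142.3, -1.0, [13, 9, 10]), (199, -140.3, -1.1, [14, 14, 13]), (202, -138.2, -0.7, [10, 9, 10]), (205, -123.3, 57.2, [99, 94, 96]), (208, -121.9, 57.0, [165, 159, 162]), (211, -120.3, 57.6, [167, 161, 165]), (214, -119.0, 56.8, [155, 149, 152]), (217, -117.9, 54.9, [76, 74, 75]), (220, -117.5, 48.6, [61, 57, 57]), (223, -114.2, 59.2, [35, 35, 113]), (226, -112.2, 62.3, [70, 65, 64]), (229, -110.6, 63.6, [70, 65, 66]), (232, -109.0, 65.2, [17, 17, 79]), (235, -107.6, 65.4, [17, 19, 80]), (238, -106.0, 66.6, [21, 23, 82])]
```

View pics/m2.png

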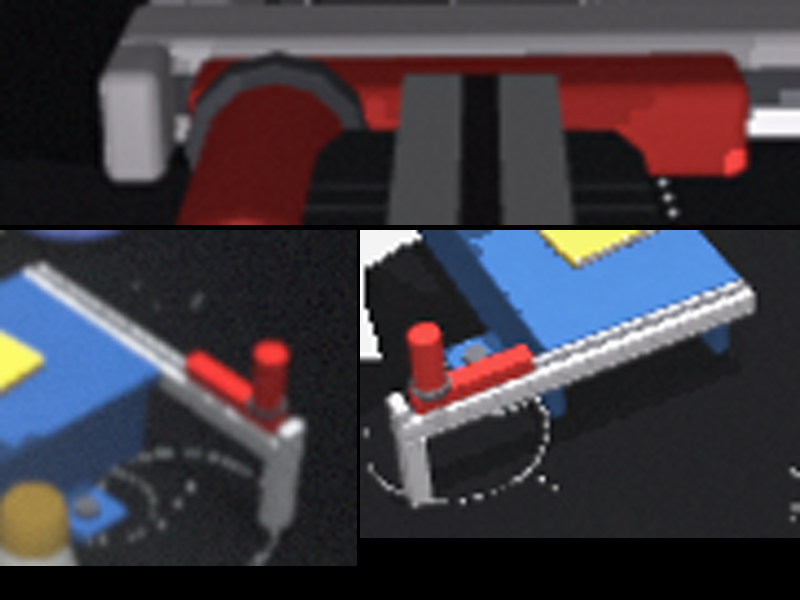

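The bar stopped after about 65 mm of travel under a rising force, and I see a gap of about 3.5 mm to the rail's end cap. I'll push once more, higher on the post, to check that this is really the end of its travel.

Call:
jog_arm(
  moves=[
    [-40,0,40,0],
    [-82,0,80,0],
    [-82,0,115,0],
    [-82,0,124,0],
    [-82,-6,124,0],
    [-82,-12,124,0],
    [-82,-16,124,0],
    [-82,-18,124,0],
    [-82,-20,124,0],
    [-82,-22,124,0],
    [-82,-23,124,0],
    [-82,-23,124,0],
  ],
)

```text
clock: 9.88
tcp_pos: [0.4686, 0.1838, 0.0942]
eef_rot: [[-0.127, 0.992, 0.011], [0.992, 0.127, 0.003], [0.001, 0.012, -1.0]]
force: [18.1, 2.7, -3.0]
opening: -0.0003
```

Run:
```python
from h import *
o=get_obs(); print(o['tcp_pos'].round(4),o['force'].round(1))
e=np.array([.9915,.1305]); O=np.array([.5554,.1893])
for nm in('scene','side','wrist'):
    im,d,c=snap(nm,'y_'+nm+'.png'); P=cloud(c,d); h=cv2.cvtColor(im,cv2.COLOR_BGR2HSV).astype(int); H,S,V=h[...,0],h[...,1],h[...,2]
    r=((H<8)|(H>172))&(S>130)&(P[...,1]>.14)&(P[...,1]<.24)&(P[...,0]>.4)&(P[...,0]<.6)
    for k,lo,hi in(('bar',.05,.066),('post',.07,.094)):
        q=P[r&(P[...,2]>lo)&(P[...,2]<hi)][:,:2]-O
        if len(q)>5: x=(q@e)*1000; print(nm,k,len(q),np.percentile(x,[0,3,50,97,100]).round(1))
```

```text
[0.4686 0.1838 0.0942] [18.1  2.7 -3. ]
scene bar 110 [-115.8 -114.3  -83.   -62.3  -58.8]
scene post 93 [-113.4 -112.8 -108.1 -100.   -99.8]
side bar 152 [-112.4 -111.7  -81.3  -59.9  -58.5]
side post 87 [-110.1 -109.8 -104.8  -98.8  -97.4]
wrist bar 1432 [-114.6 -107.7  -76.2  -61.4  -60.2]
wrist post 941 [-112.4 -111.6 -106.5 -100.5  -76.2]
```

Both pushes stopped at the same place, so the bar is at its mechanical end. Now I go behind the plate, with the fingers slightly open.

Call:
jog_arm(
  moves=[
    [0,6,0,0],
    [0,16,0,0],
    [0,20,-50,0],
    [40,30,-90,0],
    [80,50,-90,0],
    [120,70,-90,0],
    [160,90,-90,0],
    [199,97,-90,0],
    [199,97,-50,0],
    [199,97,-10,0],
    [199,97,12,0],
    [199,97,12,0],
    [199,97,12,0],
  ],
  gripper=25,
)

```text
clock: 11.65
tcp_pos: [0.5358, 0.3929, 0.082]
eef_rot: [[-0.127, 0.992, 0.002], [0.992, 0.127, 0.001], [0.001, 0.002, -1.0]]
force: [-0.5, -0.1, 0.2]
opening: 0.025
```

```bash
cat > st.py <<'E'
from h import *
e=np.array([.9915,.1305]); n=np.array([-.1305,.9915]); O=np.array([.5554,.1893])
o=get_obs(); r=o['tcp_pos'][:2]-O; print(o['clock'],o['tcp_pos'].round(4),'ledge xy',round(r@e*1000,1),round(r@n*1000,1),o['force'].round(1),o['opening'])
E
python3 st.py; python3 -c "
from h import *
snap('scene','s3.png'); c=get_calibration('scene'); im=cv2.imread('pics/s3.png'); cv2.imwrite('pics/s3c.png',cv2.resize(im[170:330,170:390],None,fx=3.6,fy=3.6,interpolation=cv2.INTER_CUBIC))"
```

```text
11.65 [0.5358 0.3929 0.082 ] ledge xy 7.2 204.5 [-0.5 -0.1  0.2] 0.024996231274806966
```

View pics/s3c.png

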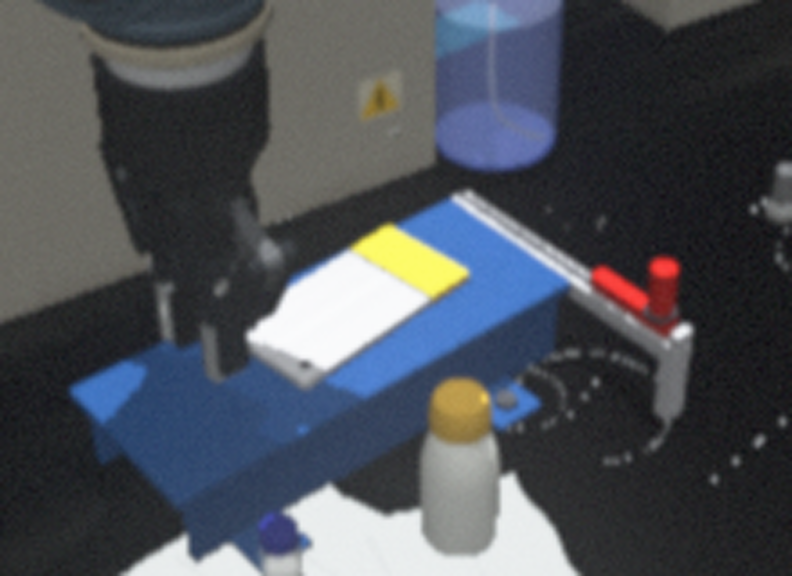

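The scene crop shows both fingers just behind the plate's rear edge (190–215,340), and the bar well clear at (635,290). I lower in small steps until the fingers touch the ledge.

Call:
jog_arm(
  moves=[
    [0,0,6,0],
    [0,0,11,0],
    [0,0,14,0],
    [0,0,15,0],
    [0,0,15,0],
  ],
)

```text
clock: 12.32
tcp_pos: [0.5351, 0.3925, 0.0653]
eef_rot: [[-0.127, 0.992, -0.0], [0.992, 0.127, 0.0], [0.0, -0.0, -1.0]]
force: [0.2, -0.0, 0.0]
opening: 0.0248
```

Call:
jog_arm(
  moves=[
    [0,0,1,0],
    [0,0,1,0],
    [0,0,1,0],
  ],
)

```text
clock: 12.7
tcp_pos: [0.5351, 0.3925, 0.0643]
eef_rot: [[-0.127, 0.992, 0.0], [0.992, 0.127, 0.0], [0.0, 0.0, -1.0]]
force: [0.2, -0.3, 0.4]
opening: 0.025
```

Call:
jog_arm(
  moves=[
    [0,0,1,0],
    [0,0,1,0],
    [0,0,1,0],
  ],
)

```text
clock: 13.08
tcp_pos: [0.5352, 0.3926, 0.064]
eef_rot: [[-0.127, 0.992, 0.0], [0.992, 0.127, 0.0], [0.0, 0.0, -1.0]]
force: [-1.2, -1.9, 6.6]
opening: 0.0252
```

Contact comes at TCP z = 64 mm, so the tips reach 14 mm ahead as stated. I raise about 2.5 mm and push.

Call:
jog_arm(
  moves=[
    [0,0,-1.5,0],
    [0,0,-2.7,0],
    [-5,0,-2.7,0],
    [-10,0,-2.7,0],
    [-13,0,-2.7,0],
    [-16,0,-2.7,0],
    [-19,0,-2.7,0],
    [-22,0,-2.7,0],
    [-25,0,-2.7,0],
    [-28,0,-2.7,0],
    [-32,0,-2.7,0],
    [-36,0,-2.7,0],
    [-40,0,-2.7,0],
    [-40,0,-2.7,0],
  ],
)

```text
clock: 14.82
tcp_pos: [0.5402, 0.3525, 0.066]
eef_rot: [[-0.126, 0.992, -0.0], [0.992, 0.126, -0.0], [-0.0, -0.0, -1.0]]
force: [0.1, 0.7, 1.7]
opening: 0.0252
```

```bash
cat > pl.py <<'E'
from h import *
import sys
exec(open('st.py').read())
for nm in sys.argv[2:]:
    im,d,c=snap(nm,sys.argv[1]+nm+'.png'); P=cloud(c,d); h=cv2.cvtColor(im,cv2.COLOR_BGR2HSV).astype(int); H,S,V=h[...,0],h[...,1],h[...,2]
    L=np.stack([(P[...,:2]-O)@e*1000,(P[...,:2]-O)@n*1000],-1)
    near=(d>0)&(abs(L[...,0])<55)&(L[...,1]>-60)&(L[...,1]<190)
    for k,m in dict(yel=near&(abs(H-28)<9)&(S>110)&(abs(P[...,2]-.056)<.012),white=near&(S<60)&(V>125)&(abs(P[...,2]-.056)<.006)&(L[...,1]>12)).items():
        N,lb,s,_=cv2.connectedComponentsWithStats(m.astype(np.uint8))
        if N<2: print(nm,k,'none'); continue
        i=s[1:,4].argmax()+1; q=L[lb==i]; r=cv2.minAreaRect(q.astype(np.float32)); B=cv2.boxPoints(r); B=B[np.argsort(B[:,1])]
        print(nm,k,len(q),'z',np.percentile(P[lb==i][:,2]*1000,[5,50,95]).round(1),'ledge c',np.round(r[0],1),np.round(r[1],1),round(r[2],1),'y-edge mid',B[:2].mean(0).round(1),'+y mid',B[2:].mean(0).round(1))
E
python3 pl.py a_ wrist scene side
```

```text
14.825 [0.5402 0.3525 0.066 ] ledge xy 6.2 163.8 [0.1 0.7 1.7] 0.025181341860396302
wrist yel none
wrist white 4901 z [54.3 55.2 56.1] ledge c [  4.7 132.4] [40.5 40. ] 0.5 y-edge mid [  4.9 112.4] +y mid [  4.6 152.4]
scene yel 267 z [55.6 57.  58.7] ledge c [ 4.9 45.1] [29.2 62.1] 89.9 y-edge mid [ 4.9 30.5] +y mid [ 4.9 59.7]
scene white 757 z [54.8 56.6 58.1] ledge c [ 6.9 99.6] [ 69.4 103.5] 1.1 y-edge mid [ 7.9 47.8] +y mid [  5.9 151.3]
side yel 264 z [55.2 57.3 58.9] ledge c [ 6.7 47.2] [59.8 29.8] 4.8 y-edge mid [ 8.  32.3] +y mid [ 5.5 62. ]
side white 726 z [55.1 57.  58.8] ledge c [  4.9 110.6] [ 60.2 100.6] 1.5 y-edge mid [ 6.2 60.3] +y mid [  3.5 160.9]
```

The plate has squared up with the ledge: yaw about 0, +5 mm across, line about 62 mm short. I continue with a slight −x drift and stop short to check.

Call:
jog_arm(
  moves=[
    [-4,-0.3,0,0],
    [-8,-0.7,0,0],
    [-12,-1.1,0,0],
    [-16,-1.5,0,0],
    [-20,-1.9,0,0],
    [-24,-2.3,0,0],
    [-28,-2.7,0,0],
    [-32,-3.1,0,0],
    [-36,-3.5,0,0],
    [-40,-3.9,0,0],
    [-44,-4.3,0,0],
    [-47,-4.6,0,0],
    [-50,-5,0,0],
    [-50,-5,0,0],
  ],
)

```text
clock: 16.73
tcp_pos: [0.5415, 0.3024, 0.066]
eef_rot: [[-0.127, 0.992, -0.0], [0.992, 0.127, -0.0], [-0.0, -0.0, -1.0]]
force: [1.4, 0.1, -0.1]
opening: 0.025
```

```bash
python3 pl.py b_ wrist scene side
```

```text
16.725 [0.5415 0.3024 0.066 ] ledge xy 0.9 113.9 [ 1.4  0.1 -0.1] 0.024962112403508402
wrist yel none
wrist white 4999 z [54.3 55.2 56.1] ledge c [-0.3 83. ] [40.7 40.6] 89.7 y-edge mid [-0.4 62.7] +y mid [ -0.2 103.4]
scene yel 265 z [55.3 56.9 58.7] ledge c [-4.  -4.1] [62.9 29. ] 1.2 y-edge mid [ -3.7 -18.6] +y mid [-4.3 10.4]
scene white 652 z [54.8 56.6 58.1] ledge c [-1.1 57. ] [68.4 89.7] 0.2 y-edge mid [-1.  12.1] +y mid [ -1.3 101.8]
side yel 302 z [55.1 57.1 58.7] ledge c [-2.3 -1.7] [30.  60.1] 88.4 y-edge mid [ -2.7 -16.7] +y mid [-1.9 13.2]
side white 821 z [55.2 57.  58.7] ledge c [-1.9 61.7] [60.5 97.8] 0.0 y-edge mid [-1.9 12.8] +y mid [ -1.9 110.6]
```

Call:
jog_arm(
  moves=[
    [-3,0,0,0],
    [-6,0,0,0],
    [-9,0,0,0],
    [-11,0,0,0],
    [-12,0,0,0],
    [-12.5,0,0,0],
    [-12.5,0,0,0],
  ],
)

```text
clock: 17.75
tcp_pos: [0.5431, 0.2902, 0.066]
eef_rot: [[-0.127, 0.992, -0.0], [0.992, 0.127, -0.0], [-0.0, -0.0, -1.0]]
force: [-0.1, -0.4, -0.5]
opening: 0.0253
```

Call:
jog_arm(
  moves=[
    [5,0,0,0],
    [15,0,0,0],
    [25,0,0,0],
    [30,0,-40,0],
    [30,0,-90,0],
    [0,0,-140,0],
    [-30,0,-180,0],
    [-30,0,-180,0],
  ],
)

```text
clock: 18.75
tcp_pos: [0.5482, 0.26, 0.2495]
eef_rot: [[-0.125, 0.992, 0.006], [0.992, 0.125, 0.002], [0.001, 0.006, -1.0]]
force: [-0.3, 1.3, 0.0]
opening: 0.025
```

```bash
python3 pl.py c_ wrist scene side
python3 - <<'E'
from h import *
a=cv2.resize(cv2.imread('pics/c_wrist.png'),None,fx=.72,fy=.72); b=cv2.imread('pics/c_side.png')[180:310,150:310]; b=cv2.resize(b,(390,317),interpolation=cv2.INTER_CUBIC)
o=np.zeros((320,800,3),np.uint8); o[:a.shape[0],:a.shape[1]]=a; o[:317,406:796]=b; cv2.imwrite('pics/m3.png',o)
E
```

```text
18.75 [0.5482 0.26   0.2495] ledge xy 2.1 71.1 [-0.3  1.3  0. ] 0.024989038438414556
wrist yel 174 z [54.1 55.3 56.5] ledge c [ -0.5 -14.3] [30.  52.3] 89.0 y-edge mid [ -0.7 -29.3] +y mid [-0.2  0.7]
wrist white 4835 z [54.  55.2 56.4] ledge c [-4.1 51.4] [78.9 60.4] 89.7 y-edge mid [-4.3 12. ] +y mid [-4.  90.9]
scene yel 264 z [55.  56.9 58.7] ledge c [ -4.2 -16.9] [30.2 62.3] 89.0 y-edge mid [ -4.4 -32. ] +y mid [-3.9 -1.8]
scene white 826 z [54.7 56.6 58.2] ledge c [-1.1 51.4] [78.7 68.4] 89.9 y-edge mid [-1.2 12.1] +y mid [-1.1 90.8]
side yel 318 z [55.3 57.1 58.7] ledge c [ -3.1 -13.3] [60.7 32.1] 0.7 y-edge mid [ -2.9 -29.4] +y mid [-3.3  2.7]
side white 733 z [55.2 56.9 58.5] ledge c [-2.  51.9] [79.7 60.9] 89.8 y-edge mid [-2.1 12. ] +y mid [-1.9 91.7]
```

View pics/m3.png

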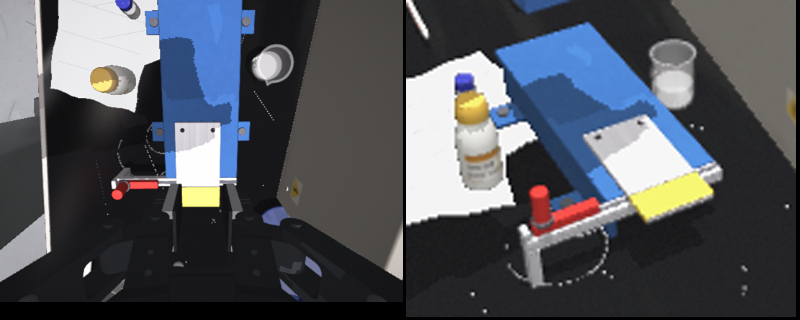

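The picture shows the yellow band overhanging the rail, with its inner border at the rail's edge (wrist view (201,186), side view (672,190)). The plate is flat and straight, the bar is clear, and the bottle, vial and beaker are upright where they were. I hand in.

```bash
python3 -c "
from cell import sign_off
print(sign_off())"
```

```text
the job is handed in; nothing more can be done
None
```

The job is done and handed in, at about 19 s on the robot's clock. I pushed the red stop bar towards the robot to its end of travel. Then I pushed the plate from behind with two fingers until its yellow band overhung the end rail.

**Plate:** The black line is about 1 mm inside the rail's outer edge by the wrist camera. The side camera reads about 3 mm inside and the scene camera about 2 mm outside, so all three are within the 8 mm allowed. The plate lies flat, within about 1° of straight along the ledge and 1 to 4 mm off its middle towards the robot.

**Stop bar:** I measured only about 65 mm of travel, not 70 mm, with a gap of about 3.5 mm left to the rail's end cap. The first push reached about 39 N in total. A second push, higher on the post, stopped at the same place with 18 N. I took that as the mechanical end, with the bar starting a few millimetres along. Its far end is about 60 mm from the ledge's middle, clear of the plate.

**Bystanders:** In the last picture the bottle, beaker and vial look upright and unmoved. I checked this by eye only and did not measure them again. The gripper was raised clear of everything at hand-in.

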